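Wedge a detector head up to the beam-height finger

ROBOT

A 6-joint arm with a two-finger parallel gripper is mounted at the origin on the work surface. World frame = base frame: x ahead of the robot, y to its left, z up, the work surface at z = 0. Lengths are in m, angles in degrees, forces in N, time in s.
With the tool pointing down it reaches from about 0.275 to 0.725 m from the base axis. Payload 5.6 kg.
Tool frame: the origin (TCP) lies on the centre line of the jaws, within the pads' length; the fingertips stand 25 mm ahead of it and the grasp point (between the pads) lies 6 mm ahead of it (manip.nose_length is the distance from the TCP to the fingertips, in m); z points along the fingers, y is the line along which they close (so a half turn about z gives the same grasp; the last joint's range is limited). The gripper opens to 85 mm and grips with 20 to 120 N. Pads are 22 mm wide; open, the fingers measure 114 mm over their backs; the gripper's body (76 mm by 85 mm) begins 54 mm behind the grasp point. The pads swing forward as they close: fully open they stand 13 mm farther back than shut.
Start: joints at [82.025, 14.616, 6.199, 0, -81.583, -16.306], TCP at [0.226, 0.501, 0.256] pointing down, gripper open.
Joint ranges: [-168.99, 168.99], [-69.2, 112.95], [-62.41, 85.93], [-164.36, 98.24], [-168.68, -3.75], [-174.98, 174.98]. Speed limits (degrees/s): [147.25, 147.25, 180, 180, 180, 180].

INTERFACE

Orientations are given as a 3x3 rotation matrix whose columns are the frame's x, y, z axes.
In Python, from cell import manip gives the robot as it stands.
- The arm moves only by the tool jog_arm, never from a script. Its argument "increments" is a list of rows, each an object with "travel": the shift along the tool's x, y, z scaled (see below), a list of three; "roll": the turn about the tool's z scaled (see below); "claw": the closure, from -1 (fully open) to 1 (shut), so that 0 is half open. A call has 1 to 20 rows; each row shifts and turns the commanded pose from where the row before left it, along the tool's axes as they then stand; what a row does not reach is not made up. The controller multiplies each number of a shift by 60 cm and each number of a turn by 8 degrees. A row lasts 1/8 s, in which the tool goes at most 62.5 mm and 10.7 degrees, less where a joint would pass 70% of its speed; a pose out of reach is approached as far as the arm can. A call with a number of a shift or a turn outside -1 to 1 is refused whole. A call with a gripper value outside its range is refused whole. The fingers move at their own pace and stop on an object; the grip force is fixed at half the most. Time passes only in rows, so rows that do not move let the fingers close. It gives the time, the measured TCP pose, the force, the opening and the grip force at its end, in the units of the state.
- manip.read_state(): the state, without advancing time (a new reading comes with each control period).
- manip.camera(name): name is "side" or "top" or "wrist"; returns (picture, depth): 420x560x3 uint8, red, green, blue; 420x560 float32, m along the optical axis (not along the pixel's ray), 0 where there is no reading.
- manip.camera_model(name): a dict with "K" (3x3 intrinsics, pixels), "D" ([k1, k2, p1, p2, k3] as OpenCV has them; the pictures are not rectified), "R" (3x3) and "t" (3): a world point X has camera coordinates R X + t. Camera axes: x right, y down, z forward; pixel columns grow to the right and rows downward; lengths in m; the calibration is good to about 2 mm. A picture is of the moment at which its call begins: read the wrist's pose just before it. camera_model takes no time and is no camera call; for the wrist camera it gives the pose at the moment of the call.
- manip.sign_off(): hands the job in; it is judged then, once.
The state is a dict: "time_s": time; "joints": joint angles; "dq": joint speeds; "tau": joint torques, N m; "ee_pos": TCP position; "tcp_rot": TCP orientation; "contact_force": force on the tool from outside, world axes, zero at the start; "moment": the same for the moment, N m; "gripper_width": finger opening in m; "finger_force": force on a finger pad.
Only numpy, scipy, OpenCV 4.12 (cv2) and the standard library are available. Lean on these libraries where they do the work, as an engineer would, in place of code of your own. Each camera call takes 0.05 s, during which the arm holds its last target. There are 200 camera calls.

TASK

Take the tapered aluminium wedge by its fin, lay it in the guide channel of the detector mount with its thin end towards the head, and slide it in under the roller until the detector head has risen to the height set by the gauge and just bears on the underside of the height finger. Stop at that light touch: do not strain the head against the finger or press the wedge hard on the mount, raise the head only with the wedge, and leave the wedge lying in the channel holding the head there. Leave the flat spacer bar and everything else on the table alone.

Things in the scene. Friction and masses are not known exactly. Their poses are not given: they have to be found in the camera images.
- mount: Fixed detector mount: black bed plate, aluminium rails. x is the level way the wedge goes in, z up; origin on the table straight below the roller. Bed plate 6 mm thick, x -190 to +110, y -62 to +62 mm. Two upright rods (12 mm thick, tops 100 mm above the table) at x 0, y -42 and +42 mm. Only the head and the height finger are over the channel
- channel_start (a point): Start of the straight guide channel, on the bed 6 mm above the table, mid-width, at x -105 mm of the mount; axes as the mount's. From here the channel runs 210 mm along x, 38 mm wide between two rails whose tops are 10 mm above the bed. Backwards from here the rails flare for 38 mm to a mouth 54 mm wide, and the bed ends 85 mm back
- head_top (a point): Middle of the flat top of the detector head, a black block 44 mm long (mount's x), 56 wide, 40 high, with the roller below. It slides straight up and down the two rods and sinks by its weight (about 0.3 kg, differs by a fifth) onto a rest where its top is 63 mm and its underside 23 mm above the table. Axes as the mount's
- roller (a point): Lowest line, mid-length, of the steel roller under the head: 12 mm diameter, 24 mm wide, axle across the channel, 50 mm below the head's top. It moves up and down with the head and does not turn. At rest it is 13 mm above the table, 7 mm over the bed
- wedge_fin (a point): Wedge's fin, at the point 38 mm above the underside. Loose aluminium wedge, 0.16 kg, 170 mm long, 30 wide; x points to its thin end, z up. The fin is an upright plate 26 mm long (x), 14 wide (y), top 55 mm above the underside, for grasping; thin end 150 mm ahead, upright blunt back face 20 mm behind. The level top around the fin is 21.3 mm high. It balances about 45 mm ahead of the fin
- wedge_nose (a point): Thin end of the wedge, on its underside, mid-width. The nose is 3 mm high; from it the top climbs 1 in 6 over 110 mm to 21.3 mm, then runs level for 60 mm to the blunt back. x ahead, out of the thin end, z up. Friction on bed and roller is dry metal's (about 0.6, hidden), so the wedge stays where it is left, under load too
- spacer_fin (a point): Fin of the flat spacer bar, a bystander, at the point 29 mm above its underside. The bar is as long and wide as the wedge, with a like fin in the same place, but is 12 mm thick all along, without taper. x points along the bar away from the fin, z up
- gauge_post (a point): Foot, at table height, of the gauge post (13 mm thick, 130 mm tall), at x 62, y 42 mm of the mount. The height finger, an L-shaped arm clamped on it, reaches over the head; the flat button under its end is the height mark, 4 to 10 mm above the resting head: set differently each time, firm. Once they touch, each 1 mm of wedge travel presses 1 to 3 N more and needs about 1.5 times that more push
Not all that is in view belongs to the job. Leave any black or yellow look-alike of the part that bears wedge_fin alone.

How it is judged:
By the outcome, as a careful person would: the job done as asked, in the order asked, and still so for the second after the job is handed in, with the robot touching nothing.
It also fails if it takes over 59 s, if anything falls off the work surface, if the arm or the gripper's body presses on something with over 40 N, if the wrist force passes 120 N, or if a joint passes its speed limit or range.

## Working session

There is one attempt and no reset: what is moved stays moved. The work goes in short steps, Python scripts to look and compute and a tool call to move; the robot and the scene stay as the last step left them, time stands still between calls to the robot, and variables do not carry over. Pictures are saved under pics/ and viewed, at most 10 in all, crops included, and the job is handed in when it is done.

Besides the shell and the picture viewer there is one more tool, called after ">>>" in YAML: its name, and indented under it one key for each argument. jog_arm: Moves the arm, as the interface text tells. Its arguments: {"type":"object","properties":{"increments":{"type":"array"}},"required":["increments"]}

```bash
mkdir -p pics; ls; cat > h.py <<'E'
from cell import manip
import numpy as np, cv2
def snap(n,f):
    m=manip.camera_model(n); p,d=manip.camera(n)
    cv2.imwrite(f'pics/{f}.png',p[:,:,::-1]); np.savez(f'pics/{f}.npz',p=p,d=d,**{k:np.array(v) for k,v in m.items()})
def load(f): return np.load(f'pics/{f}.npz')
def ray(m,uv):
    uv=np.array(uv,float).reshape(-1,1,2); q=cv2.undistortPoints(uv,m['K'],m['D']).reshape(-1,2)
    r=np.c_[q,np.ones(len(q))]; return -m['R'].T@m['t'], r@m['R']
def plane(m,uv,z):
    o,r=ray(m,uv); return o+r*((z-o[2])/r[:,2])[:,None]
def world(m,d):  # all pixels world points
    h,w=d.shape; u,v=np.meshgrid(np.arange(w),np.arange(h)); 
    o,r=ray(m,np.stack([u,v],-1).reshape(-1,2)); return (o+r*d.reshape(-1,1)).reshape(h,w,3)
E
python3 - <<'E'
from h import *
for n in('top','side'): snap(n,n+'0')
s=manip.read_state(); print(s, manip.nose_length)
E
```

```text
pics
{'time_s': 0.1, 'joints': array([ 8.20255223e+01,  1.46485255e+01,  6.14005442e+00, -2.64337501e-02,
       -8.15846746e+01, -1.63046702e+01]), 'dq': array([-0.03685071, -0.1035482 ,  0.23442443,  0.09517436,  0.06153539,
        0.03864649]), 'tau': array([-2.36739368e-03, -3.87605095e+01,  2.38474292e+01,  5.37791669e+00,
       -3.81060745e-03,  2.87642806e-06]), 'ee_pos': array([0.225937  , 0.50100956, 0.25550424]), 'tcp_rot': array([[ 9.11525071e-01, -4.11243949e-01, -6.77509604e-04],
       [-4.11244507e-01, -9.11523759e-01, -1.54664723e-03],
       [ 1.84832137e-05,  1.68842983e-03, -9.99998574e-01]]), 'contact_force': array([-0.70016533,  0.26315978, -0.03290784]), 'moment': array([-0.0154994 , -0.00612059,  0.01235521]), 'finger_force': 0.0, 'gripper_width': 0.0852975040465733} 0.025
```

View pics/top0.png

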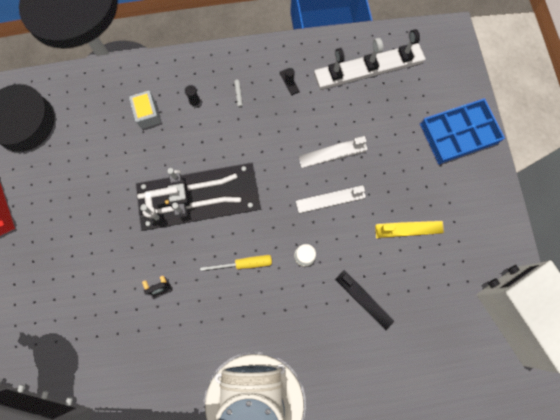

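View pics/side0.png

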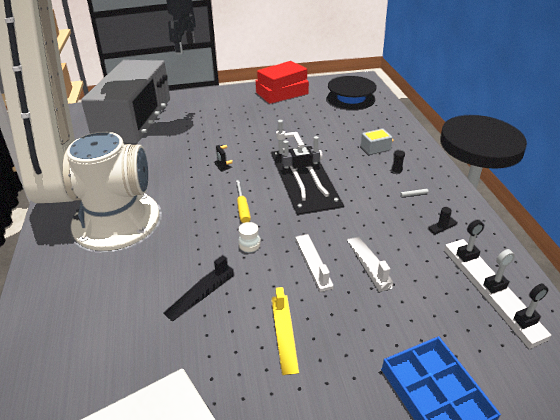

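The top view shows the mount at (197,195), with its mouth towards the right and its head near (165,195). Two bare bars lie at (333,153) and (331,199), both with the fin at the right end. In the side view the upper one, (370,262), looks tapered. I'll check that with depth.

```bash
python3 - <<'E'
from h import *
m=load('top0'); W=world(m,m['d']); np.set_printoptions(precision=4,suppress=True)
print('cam',-m['R'].T@m['t'], (m['d']>0).mean(), 'table z',np.median(W[225:320,20:60,2]))
hsv=cv2.cvtColor(m['p'],cv2.COLOR_RGB2HSV)
print(hsv[200,315],hsv[156,315],hsv[190,150])
msk=((hsv[...,2]>150)&(hsv[...,1]<50)).astype(np.uint8)
for name,(r0,r1,c0,c1) in dict(A=(130,175,290,375),B=(178,220,290,372)).items():
    s=np.zeros_like(msk); s[r0:r1,c0:c1]=msk[r0:r1,c0:c1]
    n,l,st,_=cv2.connectedComponentsWithStats(s); i=1+np.argmax(st[1:,4]); v,u=np.nonzero(l==i)
    P=plane(m,np.c_[u,v],0.012); z=W[v,u,2]
    c=P.mean(0)[:2]; a=np.linalg.svd(P[:,:2]-c)[2][0] if 0 else np.linalg.eigh(np.cov((P[:,:2]-c).T))[1][:,1]
    t=(P[:,:2]-c)@a; print(name,len(u),c,a,t.min(),t.max())
    for k in np.arange(-.09,.09,.015):
        q=(t>=k)&(t<k+.015)
        if q.any(): print('  %.3f'%k,np.percentile(z[q],[5,50,95]))
E
```

```text
cam [ 0.2056 -0.0775  1.005 ] 0.9959863945578231 table z 0.0005500640244991972
[ 16  11 250] [ 14  12 236] [ 12  19 135]
A 950 [ 0.5707 -0.2772] [-0.1744  0.9847] -0.093448578230857 0.09197911344039006
  -0.090 [-0.0016  0.0315  0.0572]
  -0.075 [-0.0005  0.0246  0.057 ]
  -0.060 [0.0028 0.0213 0.0323]
  -0.045 [0.0015 0.0207 0.0242]
  -0.030 [0.0005 0.0205 0.0245]
  -0.015 [0.0006 0.0181 0.0219]
  0.000 [0.0017 0.0166 0.0195]
  0.015 [0.0012 0.0141 0.018 ]
  0.030 [0.0022 0.0114 0.0152]
  0.045 [0.0017 0.0096 0.0132]
  0.060 [0.0013 0.0069 0.0108]
  0.075 [0.0005 0.0043 0.0078]
B 951 [ 0.4505 -0.2484] [-0.0912  0.9958] -0.09071991226932337 0.08624361991788262
  -0.090 [0.0005 0.027  0.048 ]
  -0.075 [0.0007 0.0397 0.048 ]
  -0.060 [0.002  0.0122 0.0242]
  -0.045 [0.0015 0.0119 0.0151]
  -0.030 [0.0006 0.0122 0.0156]
  -0.015 [-0.0001  0.0127  0.0152]
  0.000 [0.0017 0.0124 0.0155]
  0.015 [0.0013 0.0125 0.0158]
  0.030 [-0.0001  0.0123  0.0156]
  0.045 [0.0016 0.0121 0.0157]
  0.060 [0.0003 0.0123 0.0158]
  0.075 [-0.0016  0.0117  0.0144]
```

```bash
python3 - <<'E'
from h import *
m=load('top0'); s=load('side0')
a=cv2.resize(m['p'][155:240,125:270],None,fx=4,fy=4,interpolation=cv2.INTER_CUBIC)
b=cv2.resize(s['p'][115:220,260:350],None,fx=4.,fy=4.,interpolation=cv2.INTER_CUBIC)[:420]
c=np.zeros((420,a.shape[1],3),np.uint8);c[:a.shape[0]]=a[:420]
im=np.hstack([c,b])[:, :]; print(im.shape); im=cv2.resize(im,(800,int(im.shape[0]*800/im.shape[1])))
cv2.imwrite('pics/mount.png',im[:,:,::-1])
E
```

```text
(420, 940, 3)
```

View pics/mount.png

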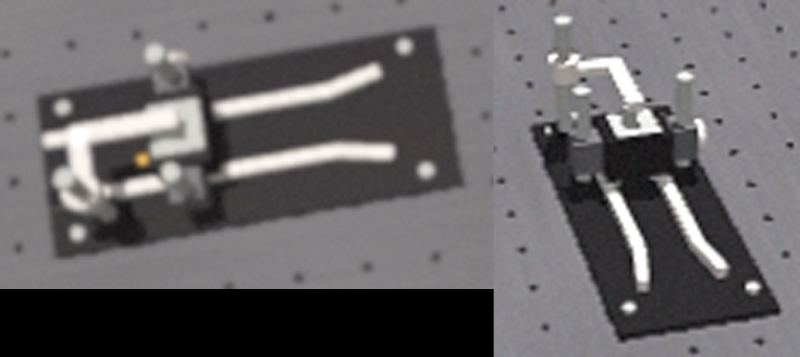

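Bar A is the wedge: it tapers from 21 mm down to 4 mm, with the fin at about 57 mm. B is the 12 mm spacer. The mount crop shows the bed plate, rails, head, and the L-finger on the robot side of the far end. Next I'll get a coarse mount pose.

```bash
cat >> h.py <<'E'
np.set_printoptions(precision=4,suppress=True)
def rows_to(target_xyz,yaw=None,st=None):
    """print tool-frame shift (m) and yaw turn to have tool x at world angle; total."""
    s=st or manip.read_state(); R=s['tcp_rot']; d=R.T@(np.array(target_xyz)-s['ee_pos'])
    print('tool shift /0.6:',d/0.6,'mm',d*1e3)
E
python3 - <<'E'
from h import *
m=load('top0')
P=plane(m,[(136.2,182.9),(252.2,162.9),(261.6,209.3),(141.2,230.8)],.006)[:,:2]
print(P, np.linalg.norm(P-np.roll(P,-1,0),axis=1))
x=(P[0]+P[3]-P[1]-P[2]);x/=np.linalg.norm(x);y=np.array([-x[1],x[0]])
c=P.mean(0); o=c+x*.04; print('x',x,'origin',o, np.degrees(np.arctan2(x[1],x[0])))
hsv=cv2.cvtColor(m['p'],cv2.COLOR_RGB2HSV)
W=world(m,m['d']); z=W[130:175,290:375,2]; v,u=np.nonzero(z>.045); v+=130;u+=290
f=plane(m,np.c_[u,v],.055)[:,:2]; print('fin',f.mean(0),len(f))
c=manip.camera_model('wrist'); s=manip.read_state(); print('wristcam in tool', s['tcp_rot'].T@(-c['R'].T@c['t']-s['ee_pos']), (c['R']@s['tcp_rot']), c['K'][0])
rows_to([o[0],o[1]-.05,.33])
E
```

```text
[[ 0.5623  0.2259]
 [ 0.5722 -0.0706]
 [ 0.4491 -0.0777]
 [ 0.4378  0.2223]] [0.2966 0.1233 0.3003 0.1245]
x [-0.0354  0.9994] origin [0.5039 0.1149] 92.03100460911072
fin [ 0.5698 -0.3291] 91
wristcam in tool [ 0.0647  0.0013 -0.1169] [[ 0.0002  1.      0.0011]
 [-0.9658  0.0005 -0.2592]
 [-0.2592 -0.001   0.9658]] [337.1114   0.     276.8156]
tool shift /0.6: [ 0.7212  0.4722 -0.1233] mm [432.749  283.2916 -74.0096]
```

>>> jog_arm:
  increments:
    - {"travel": [0.061, 0.041, 0], "roll": 0, "claw": -1}
    - {"travel": [0.061, 0.041, 0], "roll": 0, "claw": -1}
    - {"travel": [0.061, 0.041, 0], "roll": 0, "claw": -1}
    - {"travel": [0.061, 0.041, 0], "roll": 0, "claw": -1}
    - {"travel": [0.061, 0.041, 0], "roll": 0, "claw": -1}
    - {"travel": [0.061, 0.041, 0], "roll": 0, "claw": -1}
    - {"travel": [0.061, 0.041, 0], "roll": 0, "claw": -1}
    - {"travel": [0.061, 0.041, 0], "roll": 0, "claw": -1}
    - {"travel": [0.061, 0.041, 0], "roll": 0, "claw": -1}
    - {"travel": [0.061, 0.041, 0], "roll": 0, "claw": -1}
    - {"travel": [0.061, 0.041, 0], "roll": 0, "claw": -1}
    - {"travel": [0.061, 0.041, 0], "roll": 0, "claw": -1}

```text
time_s: 1.6
ee_pos: [0.5055, 0.0503, 0.2559]
tcp_rot: [[0.912, -0.411, -0.001], [-0.411, -0.912, 0.0], [-0.001, 0.0, -1.0]]
contact_force: [0.3, 1.4, 0.2]
gripper_width: 0.0851
finger_force: 0.0
```

>>> jog_arm:
  increments:
    - {"travel": [0, 0, 0], "roll": 1, "claw": -1}
    - {"travel": [0, 0, 0], "roll": 1, "claw": -1}
    - {"travel": [0, 0, 0], "roll": 1, "claw": -1}
    - {"travel": [0, 0, 0], "roll": 1, "claw": -1}
    - {"travel": [0, 0, 0], "roll": 1, "claw": -1}
    - {"travel": [0, 0, 0], "roll": 1, "claw": -1}
    - {"travel": [0, 0, 0], "roll": 1, "claw": -1}
    - {"travel": [0, 0, 0], "roll": 1, "claw": -1}
    - {"travel": [0, 0, 0], "roll": 0, "claw": -1}

```text
time_s: 2.72
ee_pos: [0.5049, 0.0516, 0.2559]
tcp_rot: [[0.031, -1.0, -0.001], [-1.0, -0.031, -0.0], [0.0, 0.001, -1.0]]
contact_force: [0.4, 0.6, -0.2]
gripper_width: 0.0859
finger_force: 0.0
```

```bash
python3 - <<'E'
from h import *
snap('wrist','w1'); s=manip.read_state(); print(s['time_s'],s['ee_pos'],s['tcp_rot'],s['joints'])
E
```

```text
2.775 [0.5049 0.0516 0.2559] [[ 0.0328 -0.9995 -0.0008]
 [-0.9995 -0.0328 -0.0001]
 [ 0.0001  0.0008 -1.    ]] [ 23.5427   9.8198   0.0232  -0.0101 -80.2471 -21.6596]
```

View pics/w1.png

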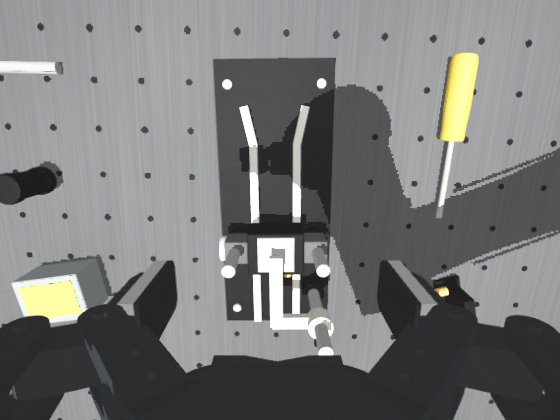

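The wrist view shows the mount upright: bed back edge along (214..335, 59), rails near columns 255 and 297, head around (275,252), finger arm over the head. I'll fit the axis from the rails and the x origin from the plate edge and rods.

```bash
cat > m1.py <<'E'
from h import *
def mount(f,rows=(155,215)):
    m=load(f); g=cv2.cvtColor(m['p'],cv2.COLOR_RGB2GRAY).astype(float)
    L=[];Rr=[]
    for v in range(*rows):
        w=np.nonzero(g[v,235:320]>110)[0]+235
        l=w[w<277]; r=w[w>277]
        if len(l) and len(r): L.append((l.max()+.5,v)); Rr.append((r.min()-.5,v))
    A=plane(m,L,.016)[:,:2]; B=plane(m,Rr,.016)[:,:2]; M=(A+B)/2
    print('gap',np.median(np.linalg.norm(A-B,axis=1)), len(M))
    vx,vy,x0,y0=cv2.fitLine(M.astype(np.float32),cv2.DIST_HUBER,0,.01,.01).ravel()
    x=np.array([vx,vy]); x*=np.sign(x[1]); c=np.array([x0,y0]); return m,x,c
m,x,c=mount('w1'); y=np.array([-x[1],x[0]])
print('x',x,np.degrees(np.arctan2(x[1],x[0])),'pt',c)
g=cv2.cvtColor(m['p'],cv2.COLOR_RGB2GRAY).astype(int)
# back edge of bed
E=[]
for u in list(range(240,310,5)):
    col=g[40:75,u]; k=np.argmin(np.diff(col)); E.append((u,40+k+.5))
P=plane(m,E,.006)[:,:2]; b=np.median((P-c)@x); print('edge scatter',np.std((P-c)@x))
o=c+x*(b+.19); print('origin by edge',o)
# side edges
for v in (70,100,130):
    row=g[v]; l=205+np.argmin(np.diff(row[205:235])); r=320+np.argmax(np.diff(row[320:345]))
    Q=plane(m,[(l+.5,v),(r+.5,v)],.006)[:,:2]; print('sides y',(Q-o)@y, (Q-o)@x)
W=world(m,m['d'])
loc=np.stack([(W[...,:2]-o)@x,(W[...,:2]-o)@y,W[...,2]],-1)
q=(np.abs(loc[...,0])<.03)&(np.abs(loc[...,1])<.03)&(loc[...,2]>.058)&(loc[...,2]<.068)
print('head top',q.sum(),[ (np.percentile(loc[q][:,i],[2,50,98])) for i in range(3)])
q=(np.abs(loc[...,0])<.02)&(np.abs(np.abs(loc[...,1])-.042)<.012)&(loc[...,2]>.09)
print('rod',[(np.median(loc[q&(s*loc[...,1]>0)],0)) for s in(1,-1)])
q=(loc[...,2]>.07)&(np.abs(loc[...,1])<.02)&(loc[...,0]>-.03)&(loc[...,0]<.07)
print('finger',q.sum(),np.percentile(loc[q],[2,50,98],axis=0))
E
python3 m1.py
```

```text
gap 0.03605600044217881 60
x [-0.03    0.9995] 91.72197 pt [0.5056 0.046 ]
edge scatter 0.0004901581767429932
origin by edge [0.5035 0.1154]
sides y [-0.0626  0.0605] [-0.1791 -0.1793]
sides y [-0.0629  0.0607] [-0.1499 -0.1501]
sides y [-0.0621  0.061 ] [-0.1195 -0.1196]
head top 2126 [array([-0.0227, -0.0051,  0.019 ]), array([-0.0267,  0.0002,  0.0274]), array([0.0596, 0.0625, 0.0641])]
rod [array([-0.003 ,  0.0419,  0.099 ]), array([-0.0022, -0.0412,  0.0991])]
finger 1121 [[-0.0068 -0.0053  0.0792]
 [ 0.0343  0.0021  0.0854]
 [ 0.0657  0.0187  0.0867]]
```

>>> jog_arm:
  increments:
    - {"travel": [0.081, -0.0126, 0.0116], "roll": 0, "claw": -1}
    - {"travel": [0.081, -0.0126, 0.0116], "roll": 0, "claw": -1}
    - {"travel": [0.081, -0.0126, 0.0116], "roll": 0, "claw": -1}
    - {"travel": [0.081, -0.0126, 0.0116], "roll": 0, "claw": -1}
    - {"travel": [0.081, -0.0126, 0.0116], "roll": 0, "claw": -1}
    - {"travel": [0.081, -0.0126, 0.0116], "roll": 0, "claw": -1}
    - {"travel": [0.081, -0.0126, 0.0116], "roll": 0, "claw": -1}
    - {"travel": [0.081, -0.0126, 0.0116], "roll": 0, "claw": -1}
    - {"travel": [0, 0, 0], "roll": -1, "claw": -1}
    - {"travel": [0, 0, 0], "roll": 0, "claw": -1}
    - {"travel": [0, 0, 0], "roll": 0, "claw": -1}

```text
time_s: 4.15
ee_pos: [0.5773, -0.3347, 0.2008]
tcp_rot: [[0.168, -0.986, 0.0], [-0.986, -0.168, -0.0], [0.0, -0.0, -1.0]]
contact_force: [-0.2, -0.2, 0.5]
gripper_width: 0.0853
finger_force: 0.0
```

```bash
python3 - <<'E'
from h import *
snap('wrist','w2'); s=manip.read_state(); print(s['time_s'],s['ee_pos'],s['tcp_rot'],s['joints'])
E
```

```text
4.2 [ 0.5774 -0.3345  0.201 ] [[ 0.1685 -0.9857  0.0005]
 [-0.9857 -0.1685 -0.0001]
 [ 0.0002 -0.0004 -1.    ]] [-16.7118  29.1365  19.8124  -0.0016 -80.6485  26.4129]
```

View pics/w2.png

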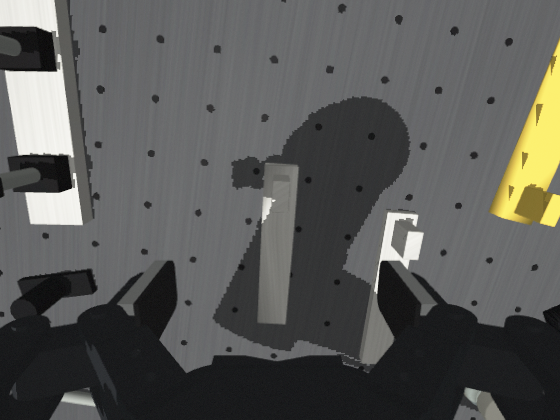

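The wedge is under the tool from (281,165) at the back to (272,323) at the nose, and the fin is near (281,190). I'll measure its axis and fin from depth.

```bash
python3 - <<'E'
from h import *
m=load('w2'); W=world(m,m['d']); v,u=np.mgrid[:420,:560]
box=(u>245)&(u<312)&(v>150)&(v<340)
fin=box&(W[...,2]>.050)&(W[...,2]<.06); F=W[fin]; print('fin top',fin.sum(),np.percentile(F,[2,50,98],axis=0))
r=cv2.minAreaRect(F[:,:2].astype(np.float32)*1000); print(r)
# body: ridge via depth > 4mm ; central line by row using left/right height edges
hm=box&(W[...,2]>.0045)&(W[...,2]<.03)
B=W[hm]; r=cv2.minAreaRect(B[:,:2].astype(np.float32)*1000); print('body',r,hm.sum())
s=manip.read_state(); 
C=[]
for vv in range(220,315):
    q=np.nonzero(hm[vv])[0]
    if len(q)>10: C.append((W[vv,q.min(),:2]+W[vv,q.max(),:2])/2)
C=np.array(C); vx,vy,x0,y0=cv2.fitLine(C.astype(np.float32)*1000,cv2.DIST_HUBER,0,.01,.01).ravel()
a=np.array([vx,vy])*np.sign(vy); print('axis',np.degrees(np.arctan2(a[1],a[0])),x0,y0)
nose=((B[:,:2]*1000-[x0,y0])@a).max(), ((B[:,:2]*1000-[x0,y0])@a).min(); print(nose)
back=np.array([x0,y0])+a*nose[1]; print('fin by back',back+20*a,'fin by nose',np.array([x0,y0])+a*(nose[0]-150))
E
```

```text
fin top 560 [[ 0.5679 -0.3545  0.0523]
 [ 0.5749 -0.3424  0.0542]
 [ 0.582  -0.3295  0.0557]]
((574.8524169921875, -341.60009765625), (13.936516761779785, 26.262174606323242), 6.4505486488342285)
body ((567.8501586914062, -278.0485534667969), (30.07479476928711, 168.18270874023438), 6.2766032218933105) 4169
axis 96.31934 564.83246 -250.68222
(np.float64(56.56405210401356), np.float64(-111.61945953910866))
fin by back [ 574.917 -341.745] fin by nose [ 575.1169 -343.5504]
```

>>> jog_arm:
  increments:
    - {"travel": [0, 0, 0], "roll": 0.42, "claw": -0.3}
    - {"travel": [0.012, 0.0053, 0.04], "roll": 0, "claw": -0.3}
    - {"travel": [0, 0, 0.05], "roll": 0, "claw": -0.3}
    - {"travel": [0, 0, 0.05], "roll": 0, "claw": -0.3}
    - {"travel": [0, 0, 0.05], "roll": 0, "claw": -0.3}
    - {"travel": [0, 0, 0.035], "roll": 0, "claw": -0.3}
    - {"travel": [0, 0, 0.0217], "roll": 0, "claw": -0.3}
    - {"travel": [0, 0, 0], "roll": 0, "claw": -0.3}
    - {"travel": [0, 0, 0], "roll": 0, "claw": -0.3}

```text
time_s: 5.32
ee_pos: [0.5756, -0.3429, 0.0539]
tcp_rot: [[0.111, -0.994, 0.002], [-0.994, -0.111, -0.001], [0.001, -0.002, -1.0]]
contact_force: [0.2, -0.2, 0.1]
gripper_width: 0.0558
finger_force: 0.0
```

>>> jog_arm:
  increments:
    - {"travel": [0, 0, 0], "roll": 0, "claw": 1}
    - {"travel": [0, 0, 0], "roll": 0, "claw": 1}
    - {"travel": [0, 0, 0], "roll": 0, "claw": 1}
    - {"travel": [0, 0, 0], "roll": 0, "claw": 1}
    - {"travel": [0, 0, 0], "roll": 0, "claw": 1}
    - {"travel": [0, 0, 0], "roll": 0, "claw": 1}
    - {"travel": [0, 0, 0], "roll": 0, "claw": 1}

```text
time_s: 6.2
ee_pos: [0.5752, -0.3428, 0.0532]
tcp_rot: [[0.111, -0.994, 0.001], [-0.994, -0.111, -0.001], [0.001, -0.001, -1.0]]
contact_force: [-0.0, 1.3, 5.4]
gripper_width: 0.0131
finger_force: 59.4
```

>>> jog_arm:
  increments:
    - {"travel": [0, 0, -0.01], "roll": 0, "claw": 1}
    - {"travel": [0, 0, -0.03], "roll": 0, "claw": 1}
    - {"travel": [0, 0, -0.05], "roll": 0, "claw": 1}
    - {"travel": [0, 0, -0.05], "roll": 0, "claw": 1}
    - {"travel": [0, 0, -0.01], "roll": 0.58, "claw": 1}
    - {"travel": [-0.03, 0.006, 0], "roll": 0, "claw": 1}
    - {"travel": [-0.06, 0.0138, 0], "roll": 0, "claw": 1}
    - {"travel": [-0.0629, 0.0138, 0], "roll": 0, "claw": 1}
    - {"travel": [-0.0629, 0.0138, 0], "roll": 0, "claw": 1}
    - {"travel": [-0.0629, 0.0138, 0], "roll": 0, "claw": 1}
    - {"travel": [-0.0629, 0.0138, 0], "roll": 0, "claw": 1}
    - {"travel": [-0.0629, 0.0138, 0], "roll": 0, "claw": 1}
    - {"travel": [-0.036, 0.0076, 0], "roll": 0, "claw": 1}
    - {"travel": [0, 0, 0], "roll": 0, "claw": 1}
    - {"travel": [0, 0, 0], "roll": 0, "claw": 1}

```text
time_s: 8.07
ee_pos: [0.5089, -0.0806, 0.1423]
tcp_rot: [[0.03, -1.0, -0.001], [-1.0, -0.03, -0.0], [0.0, 0.001, -1.0]]
contact_force: [0.3, -0.8, -1.7]
gripper_width: 0.0128
finger_force: 58.7
```

```bash
python3 - <<'E'
from h import *
snap('wrist','w3'); snap('side','s3'); s=manip.read_state(); print(s['time_s'],s['ee_pos'],s['tcp_rot'],s['joints'],s['contact_force'])
a=load('w3')['p'][150:]; b=load('s3')['p'][90:300,200:400]; b=cv2.resize(b,(257,270))
cv2.imwrite('pics/c3.png',np.hstack([a[:, 100:460],b])[:,:,::-1])
E
```

```text
8.175 [ 0.5091 -0.0809  0.1423] [[ 0.029  -0.9996 -0.0006]
 [-0.9996 -0.029  -0.0002]
 [ 0.0001  0.0006 -1.    ]] [  8.3978  14.5048 -11.0512   0.0046 -64.4818  -6.7366] [-0.4231  0.3928 -1.4989]
```

View pics/c3.png

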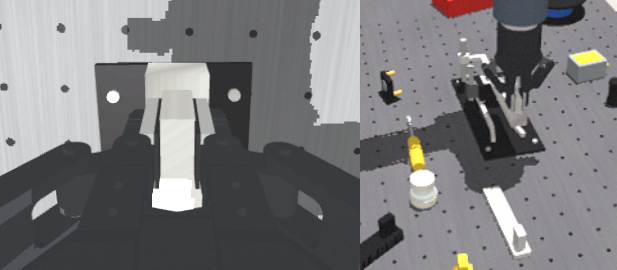

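The wedge is held straight: back edge at (178,65) and nose at (178,208) in the crop, over the bed between the screws at (112,97) and (234,95). I'll check nose height and lateral offset numerically.

```bash
python3 - <<'E'
from h import *
m=load('w3'); W=world(m,m['d']); o=np.array([.5035,.1145]);a=np.radians(91.72);x=np.array([np.cos(a),np.sin(a)]);y=np.array([-x[1],x[0]])
L=np.stack([(W[...,:2]-o)@x,(W[...,:2]-o)@y,W[...,2]],-1)
for v in list(range(215,236,5))+list(range(300,362,6)):
    q=L[v,240:320]; k=(q[:,2]>.075)&(q[:,2]<.13); 
    g=cv2.cvtColor(m['p'],cv2.COLOR_RGB2GRAY)[v,240:320]; k&=g>130; q=q[k]
    if len(q)>5: print(v,q[:,0].mean(),'y',q[:,1].min(),q[:,1].max(),(q[:,1].min()+q[:,1].max())/2,'z',np.median(q[:,2]))
P=plane(m,[(212,247),(334,245)],.006)[:,:2]; print('screws',(P-o)@y,(P-o)@x)
E
```

```text
215 -0.21436380268960825 y -0.013637201782032819 0.015978491834001542 0.001170645025984362 z 0.09360753832355442
220 -0.21437121759280614 y -0.013358084388562844 0.016200613397327993 0.0014212645043825741 z 0.10257505671974161
225 -0.21415831915671124 y -0.013254112567330745 0.01601210343938744 0.0013789954360283472 z 0.10987222658082033
230 -0.21169237556586112 y -0.013302230553881019 0.016154398819686222 0.0014260841329026015 z 0.10978109600802274
235 -0.20919761461041605 y -0.013359152061093569 0.016233106073380035 0.0014369770061432334 z 0.1097968672320453
330 -0.1580298473570302 y -0.0069969716208029675 0.009818465011174109 0.0014107466951855706 z 0.10964521489684435
336 -0.15458451612317017 y -0.007596414262126563 0.010377643829080026 0.0013906147834767315 z 0.10986646686744984
342 -0.15068078976428143 y -0.010732127937381966 0.013447019102797483 0.0013574455827077584 z 0.10942149136619525
348 -0.14629603708561761 y -0.011350817035026262 0.014195540173538433 0.0014223615692560854 z 0.10834941365365576
354 -0.14211511100909657 y -0.011562758139948717 0.014314047731716937 0.00137564479588411 z 0.10784118073241362
360 -0.13778055682564688 y -0.0004930539616393052 0.00323230368306248 0.0013696248607115873 z 0.10698556609633247
screws [-0.0503  0.0474] [-0.1628 -0.1645]
```

>>> jog_arm:
  increments:
    - {"travel": [0, -0.003, 0.01], "roll": 0, "claw": 1}
    - {"travel": [0, 0, 0.03], "roll": 0, "claw": 1}
    - {"travel": [0, 0, 0.035], "roll": 0, "claw": 1}
    - {"travel": [0, 0, 0.03], "roll": 0, "claw": 1}
    - {"travel": [0, 0, 0.02], "roll": 0, "claw": 1}
    - {"travel": [0, 0, 0.007], "roll": 0, "claw": 1}
    - {"travel": [0, 0, 0], "roll": 0, "claw": 1}
    - {"travel": [0, 0, 0], "roll": 0, "claw": 1}

```text
time_s: 9.18
ee_pos: [0.5114, -0.0802, 0.064]
tcp_rot: [[0.03, -1.0, 0.001], [-1.0, -0.03, 0.0], [0.0, -0.001, -1.0]]
contact_force: [0.3, 0.4, -1.6]
gripper_width: 0.013
finger_force: 58.6
```

>>> jog_arm:
  increments:
    - {"travel": [0, 0, 0.0015], "roll": 0, "claw": 1}
    - {"travel": [0, 0, 0], "roll": 0, "claw": 1}

```text
time_s: 9.43
ee_pos: [0.511, -0.0801, 0.0627]
tcp_rot: [[0.03, -1.0, 0.0], [-1.0, -0.03, 0.0], [-0.0, -0.0, -1.0]]
contact_force: [-0.2, -0.2, -2.0]
gripper_width: 0.0132
finger_force: 58.6
```

>>> jog_arm:
  increments:
    - {"travel": [0, 0, 0.0015], "roll": 0, "claw": 1}
    - {"travel": [0, 0, 0], "roll": 0, "claw": 1}

```text
time_s: 9.68
ee_pos: [0.5108, -0.0802, 0.0615]
tcp_rot: [[0.03, -1.0, -0.0], [-1.0, -0.03, 0.0], [-0.0, 0.0, -1.0]]
contact_force: [0.2, -0.1, -1.5]
gripper_width: 0.0132
finger_force: 58.6
```

>>> jog_arm:
  increments:
    - {"travel": [0, 0, 0.0015], "roll": 0, "claw": 1}
    - {"travel": [0, 0, 0], "roll": 0, "claw": 1}

```text
time_s: 9.93
ee_pos: [0.5108, -0.0802, 0.0606]
tcp_rot: [[0.03, -1.0, -0.0], [-1.0, -0.03, -0.0], [0.0, 0.0, -1.0]]
contact_force: [-0.4, 0.9, -1.7]
gripper_width: 0.0132
finger_force: 58.6
```

>>> jog_arm:
  increments:
    - {"travel": [0, 0, 0.001], "roll": 0, "claw": 1}
    - {"travel": [0, 0, 0], "roll": 0, "claw": 1}

```text
time_s: 10.18
ee_pos: [0.5108, -0.0802, 0.06]
tcp_rot: [[0.03, -1.0, -0.0], [-1.0, -0.03, -0.0], [0.0, 0.0, -1.0]]
contact_force: [0.1, -0.2, -0.9]
gripper_width: 0.0131
finger_force: 58.6
```

>>> jog_arm:
  increments:
    - {"travel": [0, 0, 0.001], "roll": 0, "claw": 1}
    - {"travel": [0, 0, 0], "roll": 0, "claw": 1}

```text
time_s: 10.42
ee_pos: [0.5109, -0.0802, 0.0594]
tcp_rot: [[0.03, -1.0, -0.0], [-1.0, -0.03, -0.0], [-0.0, 0.0, -1.0]]
contact_force: [0.6, 0.3, -2.2]
gripper_width: 0.0131
finger_force: 58.6
```

>>> jog_arm:
  increments:
    - {"travel": [0, 0, 0.0006], "roll": 0, "claw": 1}
    - {"travel": [0, 0, 0], "roll": 0, "claw": 1}

```text
time_s: 10.68
ee_pos: [0.511, -0.0802, 0.0592]
tcp_rot: [[0.03, -1.0, 0.0], [-1.0, -0.03, -0.0], [0.0, -0.0, -1.0]]
contact_force: [0.5, -0.4, -1.8]
gripper_width: 0.0131
finger_force: 58.9
```

>>> jog_arm:
  increments:
    - {"travel": [0, 0, 0.0006], "roll": 0, "claw": 1}
    - {"travel": [0, 0, 0], "roll": 0, "claw": 1}

```text
time_s: 10.92
ee_pos: [0.511, -0.0802, 0.0591]
tcp_rot: [[0.03, -1.0, 0.0], [-1.0, -0.03, -0.0], [0.0, -0.0, -1.0]]
contact_force: [-1.9, 0.4, 2.7]
gripper_width: 0.0131
finger_force: 59.3
```

>>> jog_arm:
  increments:
    - {"travel": [-0.005, 0, 0], "roll": 0, "claw": 1}
    - {"travel": [-0.01, 0, 0], "roll": 0, "claw": 1}
    - {"travel": [-0.0115, 0, 0], "roll": 0, "claw": 1}
    - {"travel": [-0.0115, 0, 0], "roll": 0, "claw": 1}
    - {"travel": [-0.0115, 0, 0], "roll": 0, "claw": 1}
    - {"travel": [-0.0115, 0, 0], "roll": 0, "claw": 1}
    - {"travel": [-0.0115, 0, 0], "roll": 0, "claw": 1}
    - {"travel": [-0.0115, 0, 0], "roll": 0, "claw": 1}
    - {"travel": [-0.005, 0, 0], "roll": 0, "claw": 1}
    - {"travel": [0, 0, 0], "roll": 0, "claw": 1}
    - {"travel": [0, 0, 0], "roll": 0, "claw": 1}

```text
time_s: 12.3
ee_pos: [0.5095, -0.0261, 0.0591]
tcp_rot: [[0.03, -1.0, 0.001], [-1.0, -0.03, 0.0], [-0.0, -0.001, -1.0]]
contact_force: [-1.1, -1.1, 6.6]
gripper_width: 0.013
finger_force: 59.7
```

```bash
python3 - <<'E'
from h import *
snap('wrist','w4'); snap('side','s4'); s=manip.read_state(); print(s['time_s'],s['ee_pos'],s['contact_force'])
a=load('w4')['p'][140:]; b=load('s4')['p'][110:220,255:355]; b=cv2.resize(b,(300,330),interpolation=cv2.INTER_CUBIC)[:280]
cv2.imwrite('pics/c4.png',np.hstack([a[:, 80:480],b])[:,:,::-1])
E
```

```text
12.4 [ 0.5095 -0.0261  0.0591] [-0.0684  0.2628  5.7788]
```

View pics/c4.png

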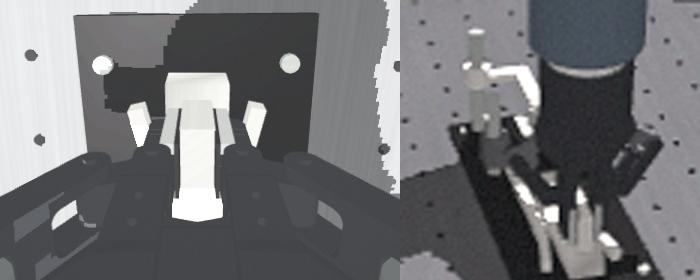

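The wedge sits centred between the flared rails, (139) and (256) against the wedge at 197. I'm easing the down-press and sliding on in monitored steps.

>>> jog_arm:
  increments:
    - {"travel": [-0.005, 0, -0.0005], "roll": 0, "claw": 1}
    - {"travel": [-0.005, 0, 0], "roll": 0, "claw": 1}
    - {"travel": [0, 0, 0], "roll": 0, "claw": 1}

```text
time_s: 12.78
ee_pos: [0.5091, -0.0203, 0.0591]
tcp_rot: [[0.03, -1.0, 0.0], [-1.0, -0.03, 0.0], [-0.0, -0.0, -1.0]]
contact_force: [-0.4, -0.4, 5.2]
gripper_width: 0.0134
finger_force: 59.6
```

>>> jog_arm:
  increments:
    - {"travel": [-0.005, 0, 0], "roll": 0, "claw": 1}
    - {"travel": [-0.005, 0, 0], "roll": 0, "claw": 1}
    - {"travel": [0, 0, 0], "roll": 0, "claw": 1}

```text
time_s: 13.15
ee_pos: [0.5089, -0.0145, 0.0591]
tcp_rot: [[0.03, -1.0, 0.0], [-1.0, -0.03, 0.0], [-0.0, -0.0, -1.0]]
contact_force: [-0.9, -0.9, 4.3]
gripper_width: 0.0131
finger_force: 59.6
```

>>> jog_arm:
  increments:
    - {"travel": [-0.005, 0, 0], "roll": 0, "claw": 1}
    - {"travel": [-0.005, 0, 0], "roll": 0, "claw": 1}
    - {"travel": [0, 0, 0], "roll": 0, "claw": 1}

```text
time_s: 13.52
ee_pos: [0.5087, -0.0091, 0.0591]
tcp_rot: [[0.03, -1.0, -0.0], [-1.0, -0.03, -0.001], [0.001, 0.0, -1.0]]
contact_force: [-0.1, -5.1, 5.7]
gripper_width: 0.0133
finger_force: 59.6
```

>>> jog_arm:
  increments:
    - {"travel": [-0.005, 0, 0], "roll": 0, "claw": 1}
    - {"travel": [-0.005, 0, 0], "roll": 0, "claw": 1}
    - {"travel": [0, 0, 0], "roll": 0, "claw": 1}

```text
time_s: 13.9
ee_pos: [0.5084, -0.0032, 0.0591]
tcp_rot: [[0.03, -1.0, -0.001], [-1.0, -0.03, -0.001], [0.001, 0.001, -1.0]]
contact_force: [0.1, -5.6, 5.6]
gripper_width: 0.013
finger_force: 59.7
```

>>> jog_arm:
  increments:
    - {"travel": [-0.005, 0, 0], "roll": 0, "claw": 1}
    - {"travel": [-0.005, 0, 0], "roll": 0, "claw": 1}
    - {"travel": [0, 0, 0], "roll": 0, "claw": 1}

```text
time_s: 14.28
ee_pos: [0.5082, 0.0028, 0.0591]
tcp_rot: [[0.03, -1.0, -0.001], [-1.0, -0.03, -0.001], [0.001, 0.001, -1.0]]
contact_force: [0.0, -5.6, 5.2]
gripper_width: 0.013
finger_force: 59.7
```

>>> jog_arm:
  increments:
    - {"travel": [-0.005, 0, 0], "roll": 0, "claw": 1}
    - {"travel": [-0.003, 0, 0], "roll": 0, "claw": 1}
    - {"travel": [0, 0, 0], "roll": 0, "claw": 1}

```text
time_s: 14.65
ee_pos: [0.508, 0.0074, 0.0591]
tcp_rot: [[0.03, -1.0, -0.001], [-1.0, -0.03, -0.001], [0.001, 0.001, -1.0]]
contact_force: [-0.1, -6.8, 5.6]
gripper_width: 0.0128
finger_force: 59.7
```

```bash
python3 - <<'E'
from h import *
snap('top','t5'); snap('side','s5')
b=load('s5')['p'][110:190,265:345]; b=cv2.resize(b,(400,400),interpolation=cv2.INTER_CUBIC)
a=load('t5')['p'][160:240,125:205]; a=cv2.resize(a,(400,400),interpolation=cv2.INTER_CUBIC)
cv2.imwrite('pics/c5.png',np.hstack([a,b])[:,:,::-1])
E
```

```text
(no output)
```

View pics/c5.png

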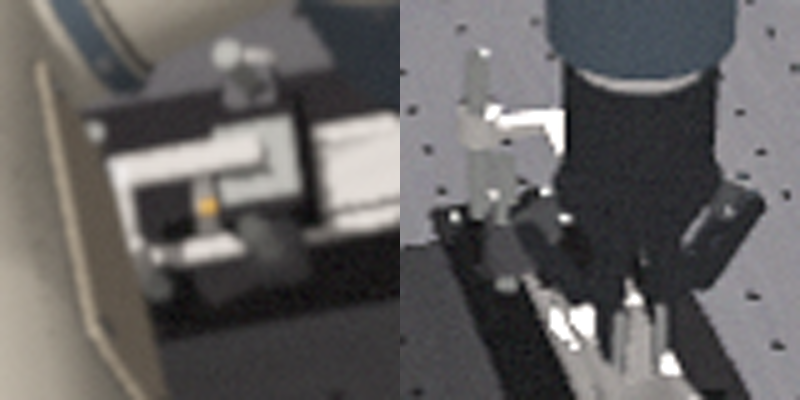

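```bash
python3 - <<'E'
from h import *
o=np.array([.5035,.1145]);a=np.radians(91.72);x=np.array([np.cos(a),np.sin(a)]);y=np.array([-x[1],x[0]])
m=load('side0')
W=world(m,m['d']);L=np.stack([(W[...,:2]-o)@x,(W[...,:2]-o)@y,W[...,2]],-1)
print('f',m['K'][0,0],'dist',m['d'][150,305])
g=cv2.cvtColor(m['p'],cv2.COLOR_RGB2GRAY)
def px(X): # local->pixel
    w=np.r_[o+x*X[0]+y*X[1],X[2]]; return cv2.projectPoints(w.reshape(1,3),cv2.Rodrigues(m['R'])[0],m['t'],m['K'],m['D'])[0].ravel()
print('headtop centre',px((0,0,.063)),'front',px((-.022,0,.063)),'z+10',px((0,0,.073)))
np.set_printoptions(linewidth=200)
print((L[132:152,296:312,2]*1000).astype(int)); print((L[132:152,296:312,0]*1000).astype(int)); print(g[132:152,296:312])
E
```

```text
f 494.0732306175578 dist 1.348909
headtop centre [301.5545 151.5658] front [303.6261 155.7417] z+10 [301.5707 148.4237]
[[ 86   0   5   1   2   3   3   2   1   2   0   0   0 775   0   2]
 [ 86  86   1   0   0   2   2   0   0   3   4   3   0   1   0   0]
 [ 84  88   3   2   2   0   1   2   2   1   4   4   0   2   4   4]
 [ 86  89  88   0   1   5   2   2   1   2   2   0   2   2   1   5]
 [ 86  88  87   3   3   0   3   2   2   3   0   2   0   1   2   3]
 [ 90  88  87  88   4   4   0   3   4   1   0   1   0   4   2   2]
 [ 87  88  86  91   0   0   1   2   0   0 775   2   1   3   1   2]
 [ 87  88  88  89  87   2   0   3   1   0   2   2   3   0   0   0]
 [ 88  89  88  90  89   3   0   0   3   2   4   1   4   1   2   3]
 [ 80  86  87  86  87  88   0   0   1   0   1   1   2   1   3   1]
 [ 79  87  86  86  86  90   1   1   0   2  -2  -1   0   4   2   1]
 [  1  84  89  88  88  87  86   0   0   2   0   0   2   3   1   0]
 [  2  81  87  88  88  86  89   0   3   0   1   0   2   2   0   3]
 [  2   4  82  87  89  87  87  85   2   3   4   2   3   3   1   1]
 [  0   0  79  81  82  83  83  81   2   3 
[... 2982 characters left out ...]
 132 136 137 137 138 135 138]
 [125 199 255 255 255 255 251 175 132 136 135 134 141 138 133 136]
 [129 121 197 255 255 255 255 229 130 122 131 140 136 134 136 140]
 [129 127 199 255 255 255 255 248 119  33  90 130 134 140 139 139]
 [135 134 129 170 192 163 150 146 139 137 142 142 138 145 143 142]
 [133 130 206 190 144 149 155 148 126  94  87  76  63  64  48  78]
 [130 111 110 143 146 145 161 174 239 206  98  37  46  42  44  43]
 [120 109 118 116 115 116 195 241 244 252 166  33  45  88  68  41]
 [251 191 117 116 118 115 228 244 241 246 207 100  45  44  80 126]
 [245 185 113 118 122 113 225 245 242 242 249 209 100  38  72 128]
 [245 192 114 116 115 112 106 221 241 239 243 205  99  41  42  96]]
```

Side depth puts the button's underside at about 74 mm, so the gap is roughly 8.5–10 mm. I expect the touch at TCP y of about 0.039–0.048.

>>> jog_arm:
  increments:
    - {"travel": [-0.004, 0, 0], "roll": 0, "claw": 1}
    - {"travel": [-0.004, 0, 0], "roll": 0, "claw": 1}
    - {"travel": [0, 0, 0], "roll": 0, "claw": 1}

```text
time_s: 15.12
ee_pos: [0.5078, 0.0122, 0.0591]
tcp_rot: [[0.03, -1.0, -0.001], [-1.0, -0.03, -0.001], [0.001, 0.001, -1.0]]
contact_force: [-1.1, -6.3, 5.1]
gripper_width: 0.0132
finger_force: 59.7
```

>>> jog_arm:
  increments:
    - {"travel": [-0.004, 0, 0], "roll": 0, "claw": 1}
    - {"travel": [0, 0, 0], "roll": 0, "claw": 1}

```text
time_s: 15.38
ee_pos: [0.5078, 0.0146, 0.0591]
tcp_rot: [[0.03, -1.0, -0.001], [-1.0, -0.03, -0.001], [0.001, 0.001, -1.0]]
contact_force: [-0.6, -5.5, 5.0]
gripper_width: 0.0131
finger_force: 59.7
```

>>> jog_arm:
  increments:
    - {"travel": [-0.004, 0, 0], "roll": 0, "claw": 1}
    - {"travel": [0, 0, 0], "roll": 0, "claw": 1}

```text
time_s: 15.62
ee_pos: [0.5077, 0.017, 0.0591]
tcp_rot: [[0.03, -1.0, -0.001], [-1.0, -0.03, -0.001], [0.001, 0.001, -1.0]]
contact_force: [0.4, -6.3, 4.9]
gripper_width: 0.0128
finger_force: 59.7
```

>>> jog_arm:
  increments:
    - {"travel": [-0.004, 0, 0], "roll": 0, "claw": 1}
    - {"travel": [0, 0, 0], "roll": 0, "claw": 1}

```text
time_s: 15.88
ee_pos: [0.5076, 0.0194, 0.0591]
tcp_rot: [[0.03, -1.0, -0.001], [-1.0, -0.03, -0.001], [0.001, 0.001, -1.0]]
contact_force: [-0.3, -5.8, 4.4]
gripper_width: 0.0129
finger_force: 59.7
```

>>> jog_arm:
  increments:
    - {"travel": [-0.004, 0, 0], "roll": 0, "claw": 1}
    - {"travel": [0, 0, 0], "roll": 0, "claw": 1}

```text
time_s: 16.12
ee_pos: [0.5075, 0.0218, 0.0591]
tcp_rot: [[0.03, -1.0, -0.001], [-1.0, -0.03, -0.001], [0.001, 0.001, -1.0]]
contact_force: [-0.9, -6.3, 5.1]
gripper_width: 0.013
finger_force: 59.7
```

>>> jog_arm:
  increments:
    - {"travel": [-0.004, 0, 0], "roll": 0, "claw": 1}
    - {"travel": [0, 0, 0], "roll": 0, "claw": 1}

```text
time_s: 16.38
ee_pos: [0.5075, 0.0241, 0.0591]
tcp_rot: [[0.03, -1.0, -0.001], [-1.0, -0.03, -0.001], [0.001, 0.001, -1.0]]
contact_force: [0.6, -6.4, 5.8]
gripper_width: 0.0128
finger_force: 59.7
```

>>> jog_arm:
  increments:
    - {"travel": [-0.003, 0, 0], "roll": 0, "claw": 1}
    - {"travel": [0, 0, 0], "roll": 0, "claw": 1}

```text
time_s: 16.62
ee_pos: [0.5074, 0.0259, 0.0591]
tcp_rot: [[0.03, -1.0, -0.001], [-1.0, -0.03, -0.001], [0.001, 0.001, -1.0]]
contact_force: [-0.7, -7.1, 5.7]
gripper_width: 0.0129
finger_force: 59.7
```

>>> jog_arm:
  increments:
    - {"travel": [-0.003, 0, 0], "roll": 0, "claw": 1}
    - {"travel": [0, 0, 0], "roll": 0, "claw": 1}

```text
time_s: 16.88
ee_pos: [0.5073, 0.0276, 0.0591]
tcp_rot: [[0.03, -1.0, -0.001], [-1.0, -0.03, -0.001], [0.001, 0.001, -1.0]]
contact_force: [0.1, -6.7, 6.3]
gripper_width: 0.0132
finger_force: 59.7
```

Level so far, about 6.3 N. I'll take smaller groups from here.

>>> jog_arm:
  increments:
    - {"travel": [-0.003, 0, 0], "roll": 0, "claw": 1}
    - {"travel": [0, 0, 0], "roll": 0, "claw": 1}

```text
time_s: 17.12
ee_pos: [0.5073, 0.0295, 0.0591]
tcp_rot: [[0.03, -1.0, -0.001], [-1.0, -0.03, -0.001], [0.001, 0.001, -1.0]]
contact_force: [-0.3, -6.6, 6.0]
gripper_width: 0.0131
finger_force: 59.7
```

>>> jog_arm:
  increments:
    - {"travel": [0, 0, 0], "roll": 0, "claw": 1}

```text
time_s: 17.25
ee_pos: [0.5073, 0.0295, 0.0591]
tcp_rot: [[0.03, -1.0, -0.001], [-1.0, -0.03, -0.001], [0.001, 0.001, -1.0]]
contact_force: [0.6, -6.7, 5.4]
gripper_width: 0.013
finger_force: 59.7
```

>>> jog_arm:
  increments:
    - {"travel": [0, 0, 0], "roll": 0, "claw": 1}

```text
time_s: 17.38
ee_pos: [0.5073, 0.0295, 0.0591]
tcp_rot: [[0.03, -1.0, -0.001], [-1.0, -0.03, -0.001], [0.001, 0.001, -1.0]]
contact_force: [0.2, -6.1, 6.9]
gripper_width: 0.013
finger_force: 59.7
```

>>> jog_arm:
  increments:
    - {"travel": [-0.003, 0, 0], "roll": 0, "claw": 1}
    - {"travel": [0, 0, 0], "roll": 0, "claw": 1}

```text
time_s: 17.62
ee_pos: [0.5072, 0.0313, 0.0591]
tcp_rot: [[0.03, -1.0, -0.001], [-1.0, -0.03, -0.001], [0.001, 0.001, -1.0]]
contact_force: [0.3, -6.3, 5.5]
gripper_width: 0.0129
finger_force: 59.7
```

>>> jog_arm:
  increments:
    - {"travel": [0, 0, 0], "roll": 0, "claw": 1}

```text
time_s: 17.75
ee_pos: [0.5072, 0.0313, 0.0591]
tcp_rot: [[0.03, -1.0, -0.001], [-1.0, -0.03, -0.001], [0.001, 0.001, -1.0]]
contact_force: [0.4, -6.4, 5.4]
gripper_width: 0.0127
finger_force: 59.7
```

>>> jog_arm:
  increments:
    - {"travel": [-0.002, 0, 0], "roll": 0, "claw": 1}
    - {"travel": [0, 0, 0], "roll": 0, "claw": 1}

```text
time_s: 18.0
ee_pos: [0.5072, 0.0324, 0.0591]
tcp_rot: [[0.03, -1.0, -0.001], [-1.0, -0.03, -0.002], [0.002, 0.001, -1.0]]
contact_force: [-0.1, -7.4, 6.0]
gripper_width: 0.0131
finger_force: 59.7
```

>>> jog_arm:
  increments:
    - {"travel": [0, 0, 0], "roll": 0, "claw": 1}

```text
time_s: 18.12
ee_pos: [0.5072, 0.0324, 0.0591]
tcp_rot: [[0.03, -1.0, -0.001], [-1.0, -0.03, -0.002], [0.002, 0.001, -1.0]]
contact_force: [0.4, -7.8, 6.0]
gripper_width: 0.013
finger_force: 59.7
```

>>> jog_arm:
  increments:
    - {"travel": [-0.0008, 0, 0], "roll": 0, "claw": 1}
    - {"travel": [0, 0, 0], "roll": 0, "claw": 1}

```text
time_s: 18.38
ee_pos: [0.5072, 0.0328, 0.0591]
tcp_rot: [[0.03, -1.0, -0.001], [-1.0, -0.03, -0.002], [0.002, 0.001, -1.0]]
contact_force: [0.3, -6.5, 5.3]
gripper_width: 0.0131
finger_force: 59.7
```

>>> jog_arm:
  increments:
    - {"travel": [0, 0, 0], "roll": 0, "claw": 1}

```text
time_s: 18.5
ee_pos: [0.5071, 0.0328, 0.0591]
tcp_rot: [[0.03, -1.0, -0.001], [-1.0, -0.03, -0.002], [0.002, 0.001, -1.0]]
contact_force: [1.5, -6.8, 5.6]
gripper_width: 0.0126
finger_force: 59.7
```

>>> jog_arm:
  increments:
    - {"travel": [0, 0, 0], "roll": 0, "claw": 1}

```text
time_s: 18.62
ee_pos: [0.5072, 0.0328, 0.0591]
tcp_rot: [[0.03, -1.0, -0.001], [-1.0, -0.03, -0.002], [0.002, 0.001, -1.0]]
contact_force: [-0.4, -6.5, 5.6]
gripper_width: 0.0134
finger_force: 59.7
```

>>> jog_arm:
  increments:
    - {"travel": [-0.0015, 0, 0], "roll": 0, "claw": 1}
    - {"travel": [0, 0, 0], "roll": 0, "claw": 1}

```text
time_s: 18.88
ee_pos: [0.5071, 0.0337, 0.0591]
tcp_rot: [[0.03, -1.0, -0.001], [-1.0, -0.03, -0.002], [0.002, 0.001, -1.0]]
contact_force: [0.5, -6.9, 5.4]
gripper_width: 0.0127
finger_force: 59.7
```

>>> jog_arm:
  increments:
    - {"travel": [0, 0, 0], "roll": 0, "claw": 1}

```text
time_s: 19.0
ee_pos: [0.5071, 0.0337, 0.0591]
tcp_rot: [[0.03, -1.0, -0.001], [-1.0, -0.03, -0.002], [0.002, 0.001, -1.0]]
contact_force: [-0.0, -6.9, 4.4]
gripper_width: 0.0131
finger_force: 59.7
```

>>> jog_arm:
  increments:
    - {"travel": [-0.0015, 0, 0], "roll": 0, "claw": 1}
    - {"travel": [0, 0, 0], "roll": 0, "claw": 1}

```text
time_s: 19.25
ee_pos: [0.5071, 0.0346, 0.0591]
tcp_rot: [[0.03, -1.0, -0.001], [-1.0, -0.03, -0.002], [0.002, 0.001, -1.0]]
contact_force: [-1.5, -8.1, 5.6]
gripper_width: 0.0129
finger_force: 59.7
```

>>> jog_arm:
  increments:
    - {"travel": [0, 0, 0], "roll": 0, "claw": 1}

```text
time_s: 19.38
ee_pos: [0.5071, 0.0346, 0.0591]
tcp_rot: [[0.03, -1.0, -0.001], [-1.0, -0.03, -0.002], [0.002, 0.001, -1.0]]
contact_force: [0.0, -6.1, 6.2]
gripper_width: 0.0128
finger_force: 59.7
```

>>> jog_arm:
  increments:
    - {"travel": [-0.0017, 0, 0], "roll": 0, "claw": 1}
    - {"travel": [0, 0, 0], "roll": 0, "claw": 1}

```text
time_s: 19.62
ee_pos: [0.5071, 0.0356, 0.0591]
tcp_rot: [[0.03, -1.0, -0.001], [-1.0, -0.03, -0.002], [0.002, 0.001, -1.0]]
contact_force: [-0.3, -6.9, 5.2]
gripper_width: 0.0132
finger_force: 59.7
```

>>> jog_arm:
  increments:
    - {"travel": [0, 0, 0], "roll": 0, "claw": 1}

```text
time_s: 19.75
ee_pos: [0.5071, 0.0356, 0.0591]
tcp_rot: [[0.03, -1.0, -0.001], [-1.0, -0.03, -0.002], [0.002, 0.001, -1.0]]
contact_force: [1.0, -6.5, 4.8]
gripper_width: 0.0128
finger_force: 59.7
```

>>> jog_arm:
  increments:
    - {"travel": [-0.0017, 0, 0], "roll": 0, "claw": 1}
    - {"travel": [0, 0, 0], "roll": 0, "claw": 1}

```text
time_s: 20.0
ee_pos: [0.507, 0.0366, 0.0591]
tcp_rot: [[0.03, -1.0, -0.001], [-1.0, -0.03, -0.002], [0.002, 0.001, -1.0]]
contact_force: [0.7, -8.0, 6.0]
gripper_width: 0.0132
finger_force: 59.7
```

>>> jog_arm:
  increments:
    - {"travel": [0, 0, 0], "roll": 0, "claw": 1}

```text
time_s: 20.12
ee_pos: [0.507, 0.0366, 0.0591]
tcp_rot: [[0.03, -1.0, -0.001], [-1.0, -0.03, -0.002], [0.002, 0.001, -1.0]]
contact_force: [1.1, -6.4, 5.5]
gripper_width: 0.0129
finger_force: 59.7
```

>>> jog_arm:
  increments:
    - {"travel": [-0.0017, 0, 0], "roll": 0, "claw": 1}
    - {"travel": [0, 0, 0], "roll": 0, "claw": 1}

```text
time_s: 20.38
ee_pos: [0.507, 0.0377, 0.0591]
tcp_rot: [[0.03, -1.0, -0.001], [-1.0, -0.03, -0.002], [0.002, 0.001, -1.0]]
contact_force: [0.5, -6.7, 5.3]
gripper_width: 0.013
finger_force: 59.7
```

>>> jog_arm:
  increments:
    - {"travel": [0, 0, 0], "roll": 0, "claw": 1}

```text
time_s: 20.5
ee_pos: [0.507, 0.0376, 0.0591]
tcp_rot: [[0.03, -1.0, -0.001], [-1.0, -0.03, -0.002], [0.002, 0.001, -1.0]]
contact_force: [-0.6, -6.3, 6.2]
gripper_width: 0.0127
finger_force: 59.7
```

>>> jog_arm:
  increments:
    - {"travel": [0, 0, 0], "roll": 0, "claw": 1}

```text
time_s: 20.62
ee_pos: [0.507, 0.0377, 0.0591]
tcp_rot: [[0.03, -1.0, -0.001], [-1.0, -0.03, -0.002], [0.002, 0.001, -1.0]]
contact_force: [0.5, -7.6, 5.8]
gripper_width: 0.0127
finger_force: 59.7
```

>>> jog_arm:
  increments:
    - {"travel": [-0.0017, 0, 0], "roll": 0, "claw": 1}
    - {"travel": [0, 0, 0], "roll": 0, "claw": 1}

```text
time_s: 20.88
ee_pos: [0.507, 0.0387, 0.0591]
tcp_rot: [[0.03, -1.0, -0.001], [-1.0, -0.03, -0.002], [0.002, 0.001, -1.0]]
contact_force: [0.2, -7.4, 5.1]
gripper_width: 0.0134
finger_force: 59.7
```

>>> jog_arm:
  increments:
    - {"travel": [0, 0, 0], "roll": 0, "claw": 1}

```text
time_s: 21.0
ee_pos: [0.5069, 0.0386, 0.0591]
tcp_rot: [[0.03, -1.0, -0.001], [-1.0, -0.03, -0.002], [0.002, 0.001, -1.0]]
contact_force: [0.0, -6.5, 6.2]
gripper_width: 0.0132
finger_force: 59.7
```

>>> jog_arm:
  increments:
    - {"travel": [0, 0, 0], "roll": 0, "claw": 1}

```text
time_s: 21.12
ee_pos: [0.507, 0.0387, 0.0591]
tcp_rot: [[0.03, -1.0, -0.001], [-1.0, -0.03, -0.002], [0.002, 0.001, -1.0]]
contact_force: [0.5, -7.8, 5.2]
gripper_width: 0.0127
finger_force: 59.7
```

>>> jog_arm:
  increments:
    - {"travel": [-0.0015, 0, 0], "roll": 0, "claw": 1}
    - {"travel": [0, 0, 0], "roll": 0, "claw": 1}

```text
time_s: 21.38
ee_pos: [0.5069, 0.0395, 0.0591]
tcp_rot: [[0.03, -1.0, -0.001], [-1.0, -0.03, -0.002], [0.002, 0.001, -1.0]]
contact_force: [0.3, -7.2, 5.7]
gripper_width: 0.0132
finger_force: 59.7
```

>>> jog_arm:
  increments:
    - {"travel": [0, 0, 0], "roll": 0, "claw": 1}

```text
time_s: 21.5
ee_pos: [0.5069, 0.0396, 0.0591]
tcp_rot: [[0.03, -1.0, -0.001], [-1.0, -0.03, -0.002], [0.002, 0.001, -1.0]]
contact_force: [-0.3, -6.7, 5.6]
gripper_width: 0.0128
finger_force: 59.7
```

>>> jog_arm:
  increments:
    - {"travel": [0, 0, 0], "roll": 0, "claw": 1}

```text
time_s: 21.62
ee_pos: [0.507, 0.0396, 0.0591]
tcp_rot: [[0.03, -1.0, -0.001], [-1.0, -0.03, -0.002], [0.002, 0.001, -1.0]]
contact_force: [-0.3, -7.2, 5.1]
gripper_width: 0.0129
finger_force: 59.7
```

>>> jog_arm:
  increments:
    - {"travel": [-0.0015, 0, 0], "roll": 0, "claw": 1}
    - {"travel": [0, 0, 0], "roll": 0, "claw": 1}

```text
time_s: 21.88
ee_pos: [0.5069, 0.0405, 0.0591]
tcp_rot: [[0.03, -1.0, -0.001], [-1.0, -0.03, -0.002], [0.002, 0.001, -1.0]]
contact_force: [-0.2, -7.2, 5.5]
gripper_width: 0.0128
finger_force: 59.7
```

>>> jog_arm:
  increments:
    - {"travel": [0, 0, 0], "roll": 0, "claw": 1}

```text
time_s: 22.0
ee_pos: [0.5069, 0.0404, 0.0591]
tcp_rot: [[0.03, -1.0, -0.001], [-1.0, -0.03, -0.002], [0.002, 0.001, -1.0]]
contact_force: [0.5, -7.6, 5.2]
gripper_width: 0.0129
finger_force: 59.7
```

>>> jog_arm:
  increments:
    - {"travel": [0, 0, 0], "roll": 0, "claw": 1}

```text
time_s: 22.12
ee_pos: [0.5069, 0.0405, 0.0591]
tcp_rot: [[0.03, -1.0, -0.001], [-1.0, -0.03, -0.002], [0.002, 0.001, -1.0]]
contact_force: [0.2, -6.6, 6.0]
gripper_width: 0.0127
finger_force: 59.7
```

>>> jog_arm:
  increments:
    - {"travel": [-0.0015, 0, 0], "roll": 0, "claw": 1}
    - {"travel": [0, 0, 0], "roll": 0, "claw": 1}

```text
time_s: 22.38
ee_pos: [0.5069, 0.0413, 0.0591]
tcp_rot: [[0.03, -1.0, -0.001], [-1.0, -0.03, -0.002], [0.002, 0.001, -1.0]]
contact_force: [-0.2, -6.7, 6.1]
gripper_width: 0.013
finger_force: 59.7
```

>>> jog_arm:
  increments:
    - {"travel": [0, 0, 0], "roll": 0, "claw": 1}

```text
time_s: 22.5
ee_pos: [0.5069, 0.0413, 0.0591]
tcp_rot: [[0.03, -1.0, -0.001], [-1.0, -0.03, -0.002], [0.002, 0.001, -1.0]]
contact_force: [0.2, -7.6, 5.3]
gripper_width: 0.0128
finger_force: 59.7
```

>>> jog_arm:
  increments:
    - {"travel": [0, 0, 0], "roll": 0, "claw": 1}

```text
time_s: 22.62
ee_pos: [0.5069, 0.0413, 0.0591]
tcp_rot: [[0.03, -1.0, -0.001], [-1.0, -0.03, -0.002], [0.002, 0.001, -1.0]]
contact_force: [0.2, -7.2, 5.3]
gripper_width: 0.0126
finger_force: 59.7
```

>>> jog_arm:
  increments:
    - {"travel": [-0.0015, 0, 0], "roll": 0, "claw": 1}
    - {"travel": [0, 0, 0], "roll": 0, "claw": 1}

```text
time_s: 22.88
ee_pos: [0.5069, 0.0422, 0.0591]
tcp_rot: [[0.03, -1.0, -0.001], [-1.0, -0.03, -0.002], [0.002, 0.001, -1.0]]
contact_force: [-0.5, -6.4, 5.9]
gripper_width: 0.013
finger_force: 59.7
```

>>> jog_arm:
  increments:
    - {"travel": [0, 0, 0], "roll": 0, "claw": 1}

```text
time_s: 23.0
ee_pos: [0.5068, 0.0422, 0.0591]
tcp_rot: [[0.03, -1.0, -0.001], [-1.0, -0.03, -0.002], [0.002, 0.001, -1.0]]
contact_force: [0.5, -7.0, 5.5]
gripper_width: 0.013
finger_force: 59.7
```

>>> jog_arm:
  increments:
    - {"travel": [0, 0, 0], "roll": 0, "claw": 1}

```text
time_s: 23.12
ee_pos: [0.5068, 0.0422, 0.0591]
tcp_rot: [[0.03, -1.0, -0.001], [-1.0, -0.03, -0.002], [0.002, 0.001, -1.0]]
contact_force: [0.4, -7.1, 6.8]
gripper_width: 0.013
finger_force: 59.7
```

>>> jog_arm:
  increments:
    - {"travel": [-0.0015, 0, 0], "roll": 0, "claw": 1}
    - {"travel": [0, 0, 0], "roll": 0, "claw": 1}

```text
time_s: 23.38
ee_pos: [0.5068, 0.0431, 0.0591]
tcp_rot: [[0.03, -1.0, -0.001], [-1.0, -0.03, -0.002], [0.002, 0.001, -1.0]]
contact_force: [0.2, -7.3, 6.0]
gripper_width: 0.0132
finger_force: 59.7
```

>>> jog_arm:
  increments:
    - {"travel": [0, 0, 0], "roll": 0, "claw": 1}

```text
time_s: 23.5
ee_pos: [0.5068, 0.0431, 0.0591]
tcp_rot: [[0.03, -1.0, -0.001], [-1.0, -0.03, -0.002], [0.002, 0.001, -1.0]]
contact_force: [0.6, -6.9, 5.8]
gripper_width: 0.0127
finger_force: 59.7
```

>>> jog_arm:
  increments:
    - {"travel": [0, 0, 0], "roll": 0, "claw": 1}

```text
time_s: 23.62
ee_pos: [0.5068, 0.0431, 0.0591]
tcp_rot: [[0.03, -1.0, -0.001], [-1.0, -0.03, -0.002], [0.002, 0.001, -1.0]]
contact_force: [0.5, -7.2, 6.2]
gripper_width: 0.0133
finger_force: 59.7
```

>>> jog_arm:
  increments:
    - {"travel": [-0.0015, 0, 0], "roll": 0, "claw": 1}
    - {"travel": [0, 0, 0], "roll": 0, "claw": 1}

```text
time_s: 23.88
ee_pos: [0.5068, 0.044, 0.0591]
tcp_rot: [[0.03, -1.0, -0.001], [-1.0, -0.03, -0.002], [0.002, 0.001, -1.0]]
contact_force: [0.3, -7.0, 5.4]
gripper_width: 0.013
finger_force: 59.7
```

```bash
python3 - <<'E'
from h import *
o=np.array([.5035,.1145]);a=np.radians(91.72);x=np.array([np.cos(a),np.sin(a)]);y=np.array([-x[1],x[0]])
fy=[]
def hd(m):
    W=world(m,m['d']);L=np.stack([(W[...,:2]-o)@x,(W[...,:2]-o)@y,W[...,2]],-1)
    q=(np.abs(L[...,0]+.002)<.018)&(np.abs(L[...,1])>.010)&(np.abs(L[...,1])<.025)&(L[...,2]>.05)&(L[...,2]<.0785)
    f=(L[...,0]>.03)&(L[...,0]<.055)&(np.abs(L[...,1])<.006)&(L[...,2]>.075)&(L[...,2]<.1)
    return q.sum(),np.median(L[q][:,2]),f.sum(),np.median(L[f][:,2])
print(hd(load('top0')),hd(load('t5')))
for i in range(4):
    snap('top','t6'); fy.append(manip.read_state()['contact_force']); print(hd(load('t6')))
print(np.mean(fy,0))
E
```

```text
(np.int64(170), np.float64(0.06400782485103118), np.int64(55), np.float64(0.08651421346330346)) (np.int64(172), np.float64(0.06725659465989908), np.int64(57), np.float64(0.0864438421836844))
(np.int64(172), np.float64(0.07300902553928956), np.int64(56), np.float64(0.08610819402058978))
(np.int64(172), np.float64(0.07314527696925571), np.int64(59), np.float64(0.08660583173379743))
(np.int64(176), np.float64(0.07313368290477856), np.int64(59), np.float64(0.08658175482317865))
(np.int64(173), np.float64(0.07320556712783188), np.int64(57), np.float64(0.08643636492050433))
[-0.3682 -7.0715  5.9285]
```

The head is up 9.15 mm as predicted and hasn't touched yet.

>>> jog_arm:
  increments:
    - {"travel": [-0.0013, 0, 0], "roll": 0, "claw": 1}
    - {"travel": [0, 0, 0], "roll": 0, "claw": 1}

```text
time_s: 24.32
ee_pos: [0.5068, 0.0448, 0.0591]
tcp_rot: [[0.03, -1.0, -0.001], [-1.0, -0.03, -0.002], [0.002, 0.001, -1.0]]
contact_force: [1.0, -6.7, 5.5]
gripper_width: 0.0132
finger_force: 59.7
```

>>> jog_arm:
  increments:
    - {"travel": [0, 0, 0], "roll": 0, "claw": 1}

```text
time_s: 24.45
ee_pos: [0.5068, 0.0448, 0.0591]
tcp_rot: [[0.03, -1.0, -0.001], [-1.0, -0.03, -0.002], [0.002, 0.001, -1.0]]
contact_force: [0.3, -6.3, 6.1]
gripper_width: 0.0127
finger_force: 59.7
```

>>> jog_arm:
  increments:
    - {"travel": [0, 0, 0], "roll": 0, "claw": 1}

```text
time_s: 24.58
ee_pos: [0.5068, 0.0448, 0.0591]
tcp_rot: [[0.03, -1.0, -0.001], [-1.0, -0.03, -0.002], [0.002, 0.001, -1.0]]
contact_force: [0.9, -7.4, 5.6]
gripper_width: 0.0129
finger_force: 59.7
```

>>> jog_arm:
  increments:
    - {"travel": [-0.0013, 0, 0], "roll": 0, "claw": 1}
    - {"travel": [0, 0, 0], "roll": 0, "claw": 1}

```text
time_s: 24.82
ee_pos: [0.5067, 0.0455, 0.0591]
tcp_rot: [[0.03, -1.0, -0.001], [-1.0, -0.03, -0.002], [0.002, 0.001, -1.0]]
contact_force: [0.3, -7.4, 5.4]
gripper_width: 0.013
finger_force: 59.7
```

>>> jog_arm:
  increments:
    - {"travel": [0, 0, 0], "roll": 0, "claw": 1}

```text
time_s: 24.95
ee_pos: [0.5067, 0.0456, 0.0591]
tcp_rot: [[0.03, -1.0, -0.001], [-1.0, -0.03, -0.002], [0.002, 0.001, -1.0]]
contact_force: [0.3, -6.8, 5.8]
gripper_width: 0.013
finger_force: 59.7
```

>>> jog_arm:
  increments:
    - {"travel": [0, 0, 0], "roll": 0, "claw": 1}

```text
time_s: 25.08
ee_pos: [0.5067, 0.0456, 0.0591]
tcp_rot: [[0.03, -1.0, -0.001], [-1.0, -0.03, -0.002], [0.002, 0.001, -1.0]]
contact_force: [0.3, -6.2, 6.2]
gripper_width: 0.013
finger_force: 59.7
```

>>> jog_arm:
  increments:
    - {"travel": [-0.0013, 0, 0], "roll": 0, "claw": 1}
    - {"travel": [0, 0, 0], "roll": 0, "claw": 1}

```text
time_s: 25.32
ee_pos: [0.5067, 0.0464, 0.0591]
tcp_rot: [[0.03, -1.0, -0.001], [-1.0, -0.03, -0.002], [0.002, 0.001, -1.0]]
contact_force: [0.3, -6.9, 6.7]
gripper_width: 0.013
finger_force: 59.7
```

>>> jog_arm:
  increments:
    - {"travel": [0, 0, 0], "roll": 0, "claw": 1}

```text
time_s: 25.45
ee_pos: [0.5067, 0.0464, 0.0591]
tcp_rot: [[0.03, -1.0, -0.001], [-1.0, -0.03, -0.002], [0.002, 0.001, -1.0]]
contact_force: [0.7, -7.0, 6.1]
gripper_width: 0.013
finger_force: 59.7
```

>>> jog_arm:
  increments:
    - {"travel": [0, 0, 0], "roll": 0, "claw": 1}

```text
time_s: 25.58
ee_pos: [0.5067, 0.0463, 0.0591]
tcp_rot: [[0.03, -1.0, -0.001], [-1.0, -0.03, -0.002], [0.002, 0.001, -1.0]]
contact_force: [-0.6, -6.0, 6.5]
gripper_width: 0.0134
finger_force: 59.7
```

>>> jog_arm:
  increments:
    - {"travel": [-0.0013, 0, 0], "roll": 0, "claw": 1}
    - {"travel": [0, 0, 0], "roll": 0, "claw": 1}

```text
time_s: 25.82
ee_pos: [0.5067, 0.0471, 0.0591]
tcp_rot: [[0.03, -1.0, -0.001], [-1.0, -0.03, -0.002], [0.002, 0.001, -1.0]]
contact_force: [-0.8, -7.5, 5.7]
gripper_width: 0.0129
finger_force: 59.7
```

>>> jog_arm:
  increments:
    - {"travel": [0, 0, 0], "roll": 0, "claw": 1}

```text
time_s: 25.95
ee_pos: [0.5067, 0.0471, 0.0591]
tcp_rot: [[0.03, -1.0, -0.001], [-1.0, -0.03, -0.002], [0.002, 0.001, -1.0]]
contact_force: [-0.3, -7.0, 5.8]
gripper_width: 0.0132
finger_force: 59.7
```

>>> jog_arm:
  increments:
    - {"travel": [0, 0, 0], "roll": 0, "claw": 1}

```text
time_s: 26.08
ee_pos: [0.5067, 0.0471, 0.0591]
tcp_rot: [[0.03, -1.0, -0.001], [-1.0, -0.03, -0.002], [0.002, 0.001, -1.0]]
contact_force: [-0.1, -6.7, 5.5]
gripper_width: 0.0128
finger_force: 59.7
```

>>> jog_arm:
  increments:
    - {"travel": [-0.0013, 0, 0], "roll": 0, "claw": 1}
    - {"travel": [0, 0, 0], "roll": 0, "claw": 1}

```text
time_s: 26.32
ee_pos: [0.5066, 0.0477, 0.0591]
tcp_rot: [[0.03, -1.0, -0.001], [-1.0, -0.03, -0.002], [0.002, 0.001, -1.0]]
contact_force: [-0.3, -7.6, 6.1]
gripper_width: 0.0133
finger_force: 59.7
```

>>> jog_arm:
  increments:
    - {"travel": [0, 0, 0], "roll": 0, "claw": 1}

```text
time_s: 26.45
ee_pos: [0.5067, 0.0478, 0.0591]
tcp_rot: [[0.03, -1.0, -0.001], [-1.0, -0.03, -0.002], [0.002, 0.001, -1.0]]
contact_force: [-0.1, -7.9, 5.4]
gripper_width: 0.0131
finger_force: 59.7
```

>>> jog_arm:
  increments:
    - {"travel": [0, 0, 0], "roll": 0, "claw": 1}

```text
time_s: 26.58
ee_pos: [0.5067, 0.0478, 0.0591]
tcp_rot: [[0.03, -1.0, -0.001], [-1.0, -0.03, -0.002], [0.002, 0.001, -1.0]]
contact_force: [-1.0, -7.0, 5.9]
gripper_width: 0.0131
finger_force: 59.7
```

>>> jog_arm:
  increments:
    - {"travel": [-0.001, 0, 0], "roll": 0, "claw": 1}
    - {"travel": [0, 0, 0], "roll": 0, "claw": 1}

```text
time_s: 26.82
ee_pos: [0.5066, 0.048, 0.0591]
tcp_rot: [[0.03, -1.0, -0.001], [-1.0, -0.03, -0.003], [0.003, 0.001, -1.0]]
contact_force: [0.8, -9.6, 5.6]
gripper_width: 0.0129
finger_force: 59.6
```

>>> jog_arm:
  increments:
    - {"travel": [0, 0, 0], "roll": 0, "claw": 1}

```text
time_s: 26.95
ee_pos: [0.5066, 0.0479, 0.0591]
tcp_rot: [[0.03, -1.0, -0.001], [-1.0, -0.03, -0.003], [0.003, 0.001, -1.0]]
contact_force: [0.4, -10.1, 6.6]
gripper_width: 0.0131
finger_force: 59.6
```

>>> jog_arm:
  increments:
    - {"travel": [0, 0, 0], "roll": 0, "claw": 1}

```text
time_s: 27.08
ee_pos: [0.5066, 0.0479, 0.0591]
tcp_rot: [[0.03, -1.0, -0.001], [-1.0, -0.03, -0.003], [0.003, 0.001, -1.0]]
contact_force: [0.7, -10.7, 5.9]
gripper_width: 0.0132
finger_force: 59.6
```

>>> jog_arm:
  increments:
    - {"travel": [0, 0, 0], "roll": 0, "claw": 1}

```text
time_s: 27.2
ee_pos: [0.5066, 0.048, 0.0591]
tcp_rot: [[0.03, -1.0, -0.001], [-1.0, -0.03, -0.003], [0.003, 0.001, -1.0]]
contact_force: [1.5, -8.7, 5.7]
gripper_width: 0.0128
finger_force: 59.6
```

Push has risen from 7.1 to 9.8 N, a clear light touch (roughly 2 N on the head). I'll release and lift straight up.

>>> jog_arm:
  increments:
    - {"travel": [0, 0, 0], "roll": 0, "claw": 0}
    - {"travel": [0, 0, 0], "roll": 0, "claw": 0}
    - {"travel": [0, 0, 0], "roll": 0, "claw": 0}
    - {"travel": [0, 0, 0], "roll": 0, "claw": 0}
    - {"travel": [0, 0, 0], "roll": 0, "claw": 0}

```text
time_s: 27.82
ee_pos: [0.507, 0.0496, 0.059]
tcp_rot: [[0.03, -1.0, -0.0], [-1.0, -0.03, 0.0], [-0.0, 0.0, -1.0]]
contact_force: [-0.1, 0.1, -0.3]
gripper_width: 0.0425
finger_force: 0.0
```

>>> jog_arm:
  increments:
    - {"travel": [0, 0, -0.01], "roll": 0, "claw": 0}
    - {"travel": [0, 0, -0.03], "roll": 0, "claw": 0}
    - {"travel": [0, 0, -0.05], "roll": 0, "claw": 0}
    - {"travel": [0, 0, -0.07], "roll": 0, "claw": 0}
    - {"travel": [0, 0, -0.07], "roll": 0, "claw": 0}
    - {"travel": [0, 0, -0.05], "roll": 0, "claw": 0}
    - {"travel": [0.06, 0, 0], "roll": 0, "claw": 0}
    - {"travel": [0.06, 0, 0], "roll": 0, "claw": 0}
    - {"travel": [0, 0, 0], "roll": 0, "claw": 0}

```text
time_s: 28.95
ee_pos: [0.509, -0.0243, 0.2276]
tcp_rot: [[0.027, -1.0, 0.0], [-1.0, -0.027, -0.0], [0.0, -0.0, -1.0]]
contact_force: [-1.0, 0.4, 0.1]
gripper_width: 0.0426
finger_force: 0.0
```

```bash
python3 - <<'E'
from h import *
o=np.array([.5035,.1145]);a=np.radians(91.72);x=np.array([np.cos(a),np.sin(a)]);y=np.array([-x[1],x[0]])
for i in range(3):
    snap('top','t7'); m=load('t7')
    W=world(m,m['d']);L=np.stack([(W[...,:2]-o)@x,(W[...,:2]-o)@y,W[...,2]],-1)
    q=(np.abs(L[...,0]+.002)<.018)&(np.abs(L[...,1])>.010)&(np.abs(L[...,1])<.025)&(L[...,2]>.05)&(L[...,2]<.0785)
    print(q.sum(),np.median(L[q][:,2]))
snap('wrist','w7'); s=manip.read_state(); print(s['time_s'],s['ee_pos'],s['contact_force'])
E
```

```text
181 0.07395193066913752
180 0.07383104364765314
184 0.07370708337843768
29.15 [ 0.5092 -0.022   0.2272] [-0.4219  1.0101  0.374 ]
```

View pics/w7.png

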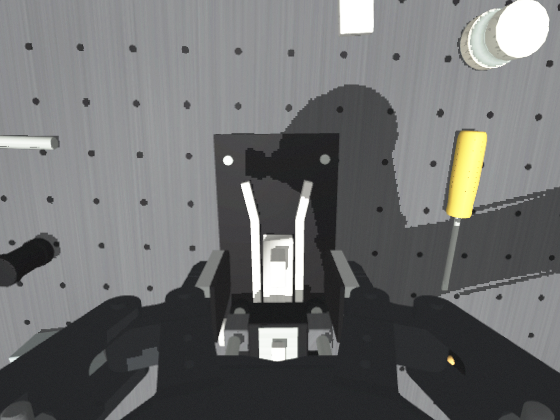

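The wedge lies centred in the channel, back at (278,236), with the rails on both sides and the head up. One check: did the release shift it?

```bash
python3 - <<'E'
from h import *
o=np.array([.5035,.1145]);a=np.radians(91.72);x=np.array([np.cos(a),np.sin(a)]);y=np.array([-x[1],x[0]])
for i in range(2):
    snap('wrist','w8'); m=load('w8'); W=world(m,m['d']);L=np.stack([(W[...,:2]-o)@x,(W[...,:2]-o)@y,W[...,2]],-1)
    f=L[(L[...,2]>.056)&(L[...,2]<.066)&(np.abs(L[...,1])<.02)&(L[...,0]<-.03)&(L[...,0]>-.12)]
    b=L[(L[...,2]>.024)&(L[...,2]<.031)&(np.abs(L[...,1])<.012)&(L[...,0]<-.03)&(L[...,0]>-.12)]
    print('fin',len(f),np.percentile(f,[1,50,99],axis=0),'back',np.percentile(b[:,0],[.5,2]), 'top z',np.median(b[:,2]))
t=(np.array([.5066,.0480])-o)@x; print('TCP at end local',t)
E
```

```text
fin 404 [[-0.0789 -0.0067  0.0571]
 [-0.0669 -0.0003  0.0604]
 [-0.0536  0.0062  0.0619]] back [-0.0859 -0.0858] top z 0.026858822948399613
fin 406 [[-0.0789 -0.0067  0.0576]
 [-0.0669 -0.0002  0.0604]
 [-0.0534  0.0062  0.0619]] back [-0.0859 -0.0858] top z 0.026868987056513416
TCP at end local -0.0665630849882868
```

```bash
python3 -c "
from cell import manip
print(manip.sign_off())"
```

```text
the job is handed in; nothing more can be done
None
```

The wedge is in the channel with its thin end under the roller, holding the head about 9.8 mm above its rest. It bears lightly on the height finger, with an estimated 2 N; the wedge did not shift when released, nothing else was touched, and I handed the job in at about 29 s.

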